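# Put the moisture dish away in the sample drawer

### The job

The low grey drawer unit on the bench stands with its drawer pulled open. Set the small lidded metal moisture dish down upright on the drawer's floor without dropping it, then slide the drawer fully shut with the dish inside. Leave the clear open dish and the capped vial where they stand.

Things in the scene. Friction and masses are not known exactly. Their poses are not given: they have to be found in the camera images.
- dish_mid (a point): The moisture dish to put away: a round, plain aluminium tin with a slip lid (lid stays on), 53 mm across the lid rim, about 50 mm across the body, 23 mm tall, 60 g, standing on the bench. This point is its centre, 11.5 mm above its underside; z is its upright axis.
- drawer_floor (a point): Centre of the drawer's inner floor, 26 mm above the bench; moves with the drawer. +x is the closing direction (into the unit), y across, z up. Inside: x -87 to 87 mm, y -99 to 99 mm, walls 36 mm and front panel 45 mm above the floor. With the drawer open by q m, the unit's top leaves x = -0.087 to q - 0.094 uncovered. The fixed grey unit is 220 deep, 240 wide, 84 mm tall.
- unit_drawer0_handle (a point): Middle of the drawer's steel bar handle: a bar 120 mm long across the white front panel (along y), 35 mm out from it, 48 mm above the bench; moves with the drawer. Same axes as the drawer floor: pushing along +x closes it. It lies at x = -143, y = 0, z = 22 mm from the floor's centre.
- unit_drawer0 (a joint): How far the drawer is open, in metres: 0 is fully shut (front panel flush with the unit), at most 0.15. It slides freely (about 1 N of friction), has no catch or spring, stops firmly at 0 and stays where it is left.
- open_dish_mid (a point): Bystander: a clear, open, shallow sorting dish with white kernels in it, 68 mm across, 14 mm tall, no lid. This point is its centre, 7 mm above the bench.
- vial_mid (a point): Bystander: an upright sample vial with a white screw cap, 33 mm across, 78 mm tall. This point is its centre, 39 mm above the bench.
Things that resemble listed ones, but are neither listed nor needed, are in the scene too. Leave any green look-alike of the part that bears dish_mid alone.

How it is judged:
On the way, in this order (a step that is already met when the one before it is completed fails the run):
1. the moisture dish stands upright on the drawer's floor, let go (x of dish_mid in the frame of drawer_floor between -0.07 and 0.07 m and y of dish_mid in the frame of drawer_floor between -0.08 and 0.08 m and z of dish_mid in the frame of drawer_floor between 0 and 0.025 m and angle between dish_mid's own z axis and vertical below 0.17 rad and contact force between dish and the fingers below 0.1 N), for 0.2 s.
2. the drawer is slid shut with the dish in it (x of dish_mid in the frame of drawer_floor between -0.07 and 0.07 m and y of dish_mid in the frame of drawer_floor between -0.08 and 0.08 m and z of dish_mid in the frame of drawer_floor between 0 and 0.025 m and angle between dish_mid's own z axis and vertical below 0.17 rad and value of joint unit_drawer0 below 0.01 m), for 0.2 s.
At the end, for the whole second after the job is handed in: The moisture dish stands upright (within 10 degrees) and at rest on the drawer's floor, released, and the drawer is shut to within 10 mm (all of step 2 and contact force between dish and the fingers below 0.1 N and linear speed of dish below 0.02 m/s); the robot touches nothing.
It fails at once if the clear open dish is moved more than 30 mm (distance of open_dish_mid from where it was at the start of the episode above 0.03 m).
It fails at once if the vial is moved more than 30 mm or knocked over (distance of vial_mid from where it was at the start of the episode above 0.03 m or angle between vial_mid's own z axis and vertical above 0.5 rad).
It fails at once if the moisture dish is dropped (falls free faster than 0.8 m/s, a drop of over 30 mm) (linear speed of dish above 0.8 m/s and contact force between dish and anything else below 0.05 N).
It also fails if it takes over 48 s, if anything falls off the work surface, if the arm or the gripper's body presses on something with over 40 N, if the wrist force passes 120 N, or if a joint passes its speed limit or range.

### The arm

A 7-joint arm with a two-finger parallel gripper is mounted at the origin on a cart in front of the work surface, level with it; the furniture and walls round the work are solid. World frame = base frame: x ahead of the robot, y to its left, z up, the work surface at z = 0. Lengths are in m, angles in rad, forces in N, time in s.
With the tool pointing down it reaches from about 0.4 to 0.925 m from the base axis. Payload 5.6 kg.
Tool frame: the origin (TCP) lies midway between the tips of the shut fingers; the grasp point (between the pads) lies 19 mm behind it; z points along the fingers, y is the line along which they close (so a half turn about z gives the same grasp; the last joint's range is limited). The gripper opens to 85 mm and grips with 20 to 120 N. Pads are 22 mm wide; open, the fingers measure 114 mm over their backs; the gripper's body (76 mm by 85 mm) begins 54 mm behind the grasp point. The pads swing forward as they close: fully open they stand 13 mm farther back than shut.
Start: joints at [-1.361, 0.468, -0.012, 1.603, 0.006, 1.071, -0.056], TCP at [0.163, 0.629, 0.231] pointing down, gripper open.
Joint ranges: [-2.53, 2.53], [-0.31, 2.02], [-1.57, 1.55], [0.28, 2.44], [-1.29, 4.43], [0.15, 1.84], [-2.92, 2.92]. Speed limits (rad/s): [2.57, 2.57, 3.14, 3.14, 3.14, 3.14, 3.14].

### API

Orientations are given as a rotation vector (axis times angle).
In Python, from plant import sense, grab_frame, order gives the robot as it stands.
- The arm moves only by the tool arm_command, never from a script. Its argument "plan" is a list of rows, each an object of numbers: "tx", "ty", "tz": the shift along the tool's x, y, z normalised to -1 to 1, where 1 is 750 mm; "ax", "ay", "az": the turn, a rotation vector about the tool's x, y, z normalised to -1 to 1, where 1 is 360 degrees. A call has 1 to 8 rows; each row is the pose to reach, as a shift and turn from the pose commanded when the call began, along the tool's axes at that moment, turning the shorter way round; what a row does not reach only later rows make up. A row lasts 1/12 s, in which the tool goes at most 41.7 mm and 7.16 degrees, less where a joint would pass 70% of its speed; a pose out of reach is approached as far as the arm can. A call with a number of a shift or a turn outside -1 to 1 is refused whole. A call with a gripper value outside its range is refused whole. "hand" is the closure, from -1 (fully open) to 1 (shut), set as the call begins (left out, the last holds). The fingers move at their own pace and stop on an object; "newtons" is the grip in N (left out, the last holds). Time passes only in rows, so rows that repeat a pose let the fingers close. It gives the time, the measured TCP pose, the force, the opening and the grip force at its end, in the units of the state.
- sense(): the state, without advancing time (a new reading comes with each control period).
- grab_frame(name): name is "scene" or "top" or "wrist"; returns a dict with "pixels" (400x640x3 uint8, red, green, blue), "z_map" (400x640 float32, m along the optical axis (not along the pixel's ray), 0 where there is no reading), "intrinsics" (3x3 intrinsics, pixels), "extrinsics" (4x4, takes a point from camera to world coordinates). Camera axes: x right, y up, looking along -z (the intrinsics and any distortion apply to the point x, -y, -z); pixel columns grow to the right and rows downward; lengths in m; the calibration is good to about 2 mm. A picture is of the moment at which its call begins.
- order.finish_job(): hands the job in; it is judged then, once.
The state is a dict: "time_s": time; "joint_pos": joint angles; "qd": joint speeds; "joint_torque": joint torques, N m; "eef_pos": TCP position; "ee_rot": TCP orientation; "contact_force": force on the tool from outside, world axes, zero at the start; "moment": the same for the moment, N m; "grip_width": finger opening in m; "gripper_force": force on a finger pad.
Only numpy, scipy, OpenCV 4.12 (cv2) and the standard library are available. Lean on these libraries where they do the work, as an engineer would, in place of code of your own. Each camera call takes 0.05 s, during which the arm holds its last target. There are 200 camera calls.

## Working session

There is one attempt and no reset: what is moved stays moved. The work goes in short steps, Python scripts to look and compute and a tool call to move; the robot and the scene stay as the last step left them, time stands still between calls to the robot, and variables do not carry over. Pictures are saved under pics/ and viewed, at most 10 in all, crops included, and the job is handed in when it is done.

Besides the shell and the picture viewer there is one more tool, called after "Emit:" as name(argument=value, ...), one argument or row to a line, values as JSON. arm_command: Moves the arm, as the interface text tells. Scaled input: -1 to 1 covers 750 mm each way for a shift and 360 degrees each way for a turn. Its arguments: {"type":"object","properties":{"plan":{"type":"array"},"hand":{"type":"number"},"newtons":{"type":"number"}},"required":["plan"]}

```bash
mkdir -p pics; cat > h.py <<'E'
import numpy as np, cv2
from plant import sense, grab_frame, order
def save(n,f): cv2.imwrite(f'pics/{n}.png', f['pixels'][:,:,::-1])
def cloud(f):
    K=f['intrinsics'];T=f['extrinsics'];z=f['z_map'];v,u=np.mgrid[:z.shape[0],:z.shape[1]]
    p=np.stack([(u-K[0,2])/K[0,0]*z,-(v-K[1,2])/K[1,1]*z,-z],-1)
    return p@T[:3,:3].T+T[:3,3]
E
python3 - <<'E'
from h import *
s=sense();print(s['time_s'],s['eef_pos'],s['ee_rot'],s['grip_width'])
fs=[grab_frame('top'),grab_frame('scene')]
save('top1',fs[0]);save('scene1',fs[1])
np.savez('f.npz',**{f'{n}_{k}':f[k] for n,f in zip(['top','scene'],fs) for k in f})
print(fs[0]['extrinsics'])
E
```

```text
0.0 [0.16249871 0.62879171 0.23035374] [-3.96039359e-01 -3.11643043e+00  2.76018498e-03] 0.08558249322521047
[[ 2.20980962e-02  9.78867305e-01 -2.03298976e-01  3.23212507e-01]
 [-9.99739438e-01  2.27996892e-02  1.10936132e-03  7.13141794e-02]
 [ 5.72107099e-03  2.03221489e-01  9.79116079e-01  1.31615897e+00]
 [ 0.00000000e+00  0.00000000e+00  0.00000000e+00  1.00000000e+00]]
```

View pics/top1.png

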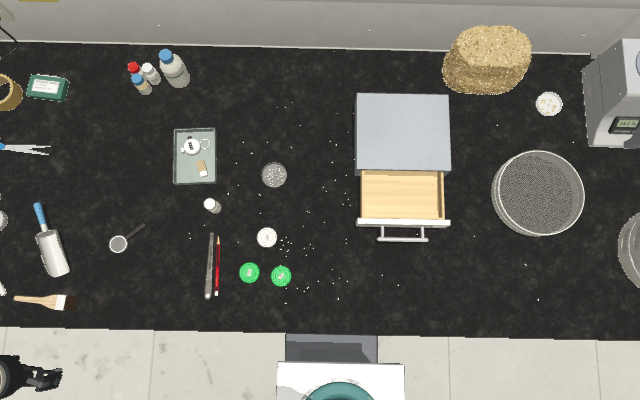

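View pics/scene1.png

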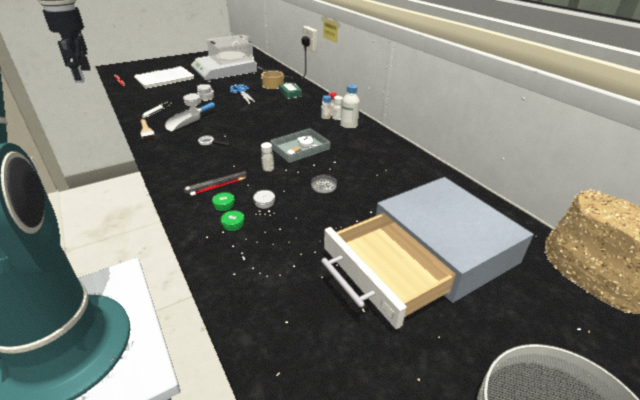

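The top view shows the metal dish at about (267,238) with green look-alikes below it at (249,272) and (281,275). The open dish is at (274,175), the vial at (212,206), the drawer interior around (403,193) and the handle at (403,238).

```bash
cat >> h.py <<'E'
def ray(f,u,v,z):
    K=f['intrinsics'];T=f['extrinsics'];d=T[:3,:3]@np.array([(u-K[0,2])/K[0,0],-(v-K[1,2])/K[1,1],-1]);o=T[:3,3]
    return o+d*(z-o[2])/d[2]
E
python3 - <<'E'
from h import *
np.set_printoptions(precision=4,suppress=True)
d=np.load('f.npz');f={k[4:]:d[k] for k in d if k.startswith('top_')}
g={k[6:]:d[k] for k in d if k.startswith('scene_')}
P=cloud(f);im=f['pixels'].astype(int)
def blob(u,v,r,zmin,zmax,name):
    Q=P[v-r:v+r,u-r:u+r].reshape(-1,3);m=(Q[:,2]>zmin)&(Q[:,2]<zmax);Q=Q[m]
    c,rad=cv2.minEnclosingCircle(Q[:,:2].astype(np.float32));print(name,len(Q),Q.mean(0),Q[:,2].max(),'circ',c,rad)
blob(267,238,16,.015,.03,'dish');blob(249,272,14,.012,.03,'g1');blob(281,275,14,.012,.03,'g2')
blob(274,175,18,.005,.03,'open');blob(212,206,14,.06,.09,'vial')
# bright mask for dish
sub=f['pixels'][220:256,249:285];m=(sub.min(2)>110).astype(np.uint8)
n,l,st,c=cv2.connectedComponentsWithStats(m);i=1+np.argmax(st[1:,4]);print(st[i],c[i]+[249,220],ray(f,*(c[i]+[249,220]),.023))
# unit top
Q=P.reshape(-1,3);m=(np.abs(P[:,:,2]-.084)<.004);m[:,:340]=0;m[:,465:]=0;m[:80]=0;m[185:]=0
r=cv2.minAreaRect(P[m][:,:2].astype(np.float32));print('unit',r,cv2.boxPoints(r),P[m][:,2].mean())
# front panel top z=.071
m=(np.abs(P[:,:,2]-.071)<.005);m[:,:340]=0;m[:,465:]=0;m[:212]=0;m[240:]=0
r=cv2.minAreaRect(P[m][:,:2].astype(np.float32));print('panel',m.sum(),r,cv2.boxPoints(r))
m=(np.abs(P[:,:,2]-.050)<.008);m[:,:340]=0;m[:,465:]=0;m[:228]=0;m[250:]=0
r=cv2.minAreaRect(P[m][:,:2].astype(np.float32));print('handle',m.sum(),r)
m=(np.abs(P[:,:,2]-.026)<.005);m[:,:340]=0;m[:,465:]=0;m[:165]=0;m[222:]=0
print('floor',m.sum(),P[m].min(0),P[m].max(0))
from scipy.spatial.transform import Rotation as R
print(R.from_rotvec(sense()['ee_rot']).as_matrix())
E
```

```text
dish 317 [0.46   0.1954 0.0223] 0.02964835187206094 circ (0.4604777693748474, 0.1956547349691391) 0.026410948485136032
g1 339 [0.3693 0.2364 0.0221] 0.02897806264824654 circ (0.36941978335380554, 0.23702798783779144) 0.026703672483563423
g2 342 [0.362  0.1555 0.0221] 0.029738726748049338 circ (0.3623475134372711, 0.15598058700561523) 0.02658349834382534
open 178 [0.6314 0.1846 0.0091] 0.02048255625897344 circ (0.6348024010658264, 0.189815953373909) 0.06339257955551147
vial 118 [0.5349 0.3369 0.0762] 0.08358240566299102 circ (0.5353482961654663, 0.3384169936180115) 0.014971151947975159
[  8   7  20  20 323] [266.5418 236.8483] [0.4607 0.1961 0.023 ]
unit ((0.7566334009170532, -0.1728430986404419), (0.24798113107681274, 0.2840414345264435), 0.44358280301094055) [[ 0.6315 -0.0318]
 [ 0.6337 -0.3158]
 [ 0.8817 -0.3139]
 [ 0.8795 -0.0299]] 0.08420612573549908
panel 550 ((0.5087816119194031, -0.1509014070034027), (0.03103991225361824, 0.2339755743741989), 1.1998155117034912) [[ 0.4908 -0.0343]
 [ 0.4957 -0.2682]
 [ 0.5267 -0.2675]
 [ 0.5218 -0.0336]]
handle 274 ((0.47138383984565735, -0.15110671520233154), (0.0341777428984642, 0.13063451647758484), 1.4754232168197632)
floor 3255 [ 0.5211 -0.2702  0.021 ] [ 0.6462 -0.0321  0.031 ]
[[-0.9682  0.2502 -0.0003]
 [ 0.2502  0.9682 -0.0016]
 [-0.0001 -0.0016 -1.    ]]
```

```bash
cat >> h.py <<'E'
from scipy.spatial.transform import Rotation as R
def to(pos,ydeg):
    "shift/turn (tool units) from the present pose to a down-pointing pose with tool y at ydeg"
    s=sense();R0=R.from_rotvec(s['ee_rot']);a=np.deg2rad(ydeg);y=np.array([np.cos(a),np.sin(a),0]);z=np.array([0,0,-1.])
    R1=R.from_matrix(np.c_[np.cross(y,z),y,z])
    print('t',np.round(R0.inv().apply(np.array(pos)-s['eef_pos'])/.75,4),'a',np.round((R0.inv()*R1).as_rotvec()/(2*np.pi),4),'at',s['eef_pos'].round(4),s['time_s'])
E
python3 -c "
from h import *
to([.4605,.196,.10],91.2)"
```

```text
t [-0.529  -0.459   0.1747] a [-0.0003 -0.     -0.0436] at [0.1625 0.6288 0.2304] 0.1
```

Emit:
arm_command(
  plan=[
    {"tx": -0.529,"ty": -0.459,"tz": 0.1747,"ax": -0.0003,"az": -0.0436},
    {"tx": -0.529,"ty": -0.459,"tz": 0.1747,"ax": -0.0003,"az": -0.0436},
    {"tx": -0.529,"ty": -0.459,"tz": 0.1747,"ax": -0.0003,"az": -0.0436},
    {"tx": -0.529,"ty": -0.459,"tz": 0.1747,"ax": -0.0003,"az": -0.0436},
    {"tx": -0.529,"ty": -0.459,"tz": 0.1747,"ax": -0.0003,"az": -0.0436},
    {"tx": -0.529,"ty": -0.459,"tz": 0.1747,"ax": -0.0003,"az": -0.0436},
    {"tx": -0.529,"ty": -0.459,"tz": 0.1747,"ax": -0.0003,"az": -0.0436},
    {"tx": -0.529,"ty": -0.459,"tz": 0.1747,"ax": -0.0003,"az": -0.0436},
  ],
  hand=-1,
)

```text
validation failed for argument at $.pl...
```

```bash
python3 -c "
from h import *
to([.4605,.196,.10],91.2)"
```

```text
t [-0.529  -0.459   0.1747] a [-0.0003 -0.     -0.0436] at [0.1625 0.6288 0.2304] 0.1
```

Emit:
arm_command(
  plan=[
    {"tx": -0.529,"ty": -0.459,"tz": 0.175,"ax": 0,"ay": 0,"az": -0.0436},
    {"tx": -0.529,"ty": -0.459,"tz": 0.175,"ax": 0,"ay": 0,"az": -0.0436},
    {"tx": -0.529,"ty": -0.459,"tz": 0.175,"ax": 0,"ay": 0,"az": -0.0436},
    {"tx": -0.529,"ty": -0.459,"tz": 0.175,"ax": 0,"ay": 0,"az": -0.0436},
    {"tx": -0.529,"ty": -0.459,"tz": 0.175,"ax": 0,"ay": 0,"az": -0.0436},
    {"tx": -0.529,"ty": -0.459,"tz": 0.175,"ax": 0,"ay": 0,"az": -0.0436},
    {"tx": -0.529,"ty": -0.459,"tz": 0.175,"ax": 0,"ay": 0,"az": -0.0436},
    {"tx": -0.529,"ty": -0.459,"tz": 0.175,"ax": 0,"ay": 0,"az": -0.0436},
  ],
  hand=-1,
)

```text
time_s: 0.77
eef_pos: [0.3467, 0.3611, 0.15]
ee_rot: [0.033, -3.141, 0.0]
contact_force: [0.3, 0.9, 0.0]
grip_width: 0.0857
gripper_force: 0.0
```

```bash
python3 -c "
from h import *
to([.4605,.196,.10],91.2)"
```

```text
t [-0.147  -0.2233  0.0667] a [-0.     -0.      0.0001] at [0.3467 0.3611 0.15  ] 0.7667
```

Emit:
arm_command(
  plan=[
    {"tx": -0.147,"ty": -0.223,"tz": 0.067,"ax": 0,"ay": 0,"az": 0},
    {"tx": -0.147,"ty": -0.223,"tz": 0.067,"ax": 0,"ay": 0,"az": 0},
    {"tx": -0.147,"ty": -0.223,"tz": 0.067,"ax": 0,"ay": 0,"az": 0},
    {"tx": -0.147,"ty": -0.223,"tz": 0.067,"ax": 0,"ay": 0,"az": 0},
    {"tx": -0.147,"ty": -0.223,"tz": 0.067,"ax": 0,"ay": 0,"az": 0},
    {"tx": -0.147,"ty": -0.223,"tz": 0.067,"ax": 0,"ay": 0,"az": 0},
    {"tx": -0.147,"ty": -0.223,"tz": 0.067,"ax": 0,"ay": 0,"az": 0},
    {"tx": -0.147,"ty": -0.223,"tz": 0.067,"ax": 0,"ay": 0,"az": 0},
  ],
)

```text
time_s: 1.43
eef_pos: [0.4595, 0.1984, 0.1]
ee_rot: [0.033, -3.141, -0.0]
contact_force: [-0.3, 0.0, 1.1]
grip_width: 0.0854
gripper_force: 0.0
```

```bash
python3 -c "
from h import *
to([.4605,.196,.003],91.2)
save('wrist1',grab_frame('wrist'))"
```

```text
t [-0.0014 -0.0032  0.1293] a [ 0.     -0.0001 -0.    ] at [0.4595 0.1984 0.1   ] 1.4333
```

View pics/wrist1.png

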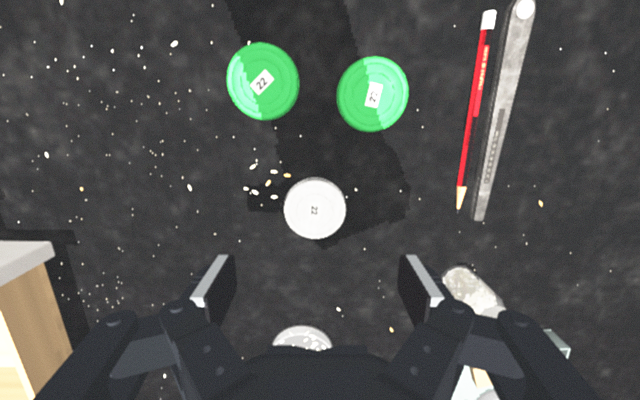

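The wrist view shows the metal dish at (315,208), centred between the fingers at about 215 and 420. The green tins at (263,80) and (373,93) are clear of the fingers. I'm descending.

Emit:
arm_command(
  plan=[
    {"tx": -0.001,"ty": -0.002,"tz": 0.03,"ax": 0,"ay": 0,"az": 0},
    {"tx": -0.001,"ty": -0.002,"tz": 0.06,"ax": 0,"ay": 0,"az": 0},
    {"tx": -0.001,"ty": -0.002,"tz": 0.08,"ax": 0,"ay": 0,"az": 0},
    {"tx": -0.001,"ty": -0.002,"tz": 0.1,"ax": 0,"ay": 0,"az": 0},
    {"tx": -0.001,"ty": -0.002,"tz": 0.115,"ax": 0,"ay": 0,"az": 0},
    {"tx": -0.001,"ty": -0.002,"tz": 0.125,"ax": 0,"ay": 0,"az": 0},
    {"tx": -0.001,"ty": -0.002,"tz": 0.129,"ax": 0,"ay": 0,"az": 0},
    {"tx": -0.001,"ty": -0.002,"tz": 0.129,"ax": 0,"ay": 0,"az": 0},
  ],
)

```text
time_s: 2.15
eef_pos: [0.4602, 0.1972, 0.0032]
ee_rot: [0.035, -3.141, 0.0]
contact_force: [-0.5, -0.5, 0.1]
grip_width: 0.0853
gripper_force: 0.0
```

Emit:
arm_command(
  plan=[
    {"tx": 0,"ty": 0,"tz": 0,"ax": 0,"ay": 0,"az": 0},
    {"tx": 0,"ty": 0,"tz": 0,"ax": 0,"ay": 0,"az": 0},
    {"tx": 0,"ty": 0,"tz": 0,"ax": 0,"ay": 0,"az": 0},
    {"tx": 0,"ty": 0,"tz": 0,"ax": 0,"ay": 0,"az": 0},
    {"tx": 0,"ty": 0,"tz": 0,"ax": 0,"ay": 0,"az": 0},
    {"tx": 0,"ty": 0,"tz": 0,"ax": 0,"ay": 0,"az": 0},
    {"tx": 0,"ty": 0,"tz": 0,"ax": 0,"ay": 0,"az": 0},
    {"tx": 0,"ty": 0,"tz": 0,"ax": 0,"ay": 0,"az": 0},
  ],
  hand=0.6,
  newtons=30,
)

```text
time_s: 2.82
eef_pos: [0.4611, 0.1968, 0.0046]
ee_rot: [-0.033, 3.14, 0.001]
contact_force: [-1.0, -0.6, 6.9]
grip_width: 0.0475
gripper_force: 29.9
```

Emit:
arm_command(
  plan=[
    {"tx": 0,"ty": 0,"tz": -0.002,"ax": 0,"ay": 0,"az": 0},
    {"tx": 0,"ty": 0,"tz": -0.005,"ax": 0,"ay": 0,"az": 0},
    {"tx": 0,"ty": 0,"tz": -0.01,"ax": 0,"ay": 0,"az": 0},
    {"tx": 0,"ty": 0,"tz": -0.016,"ax": 0,"ay": 0,"az": 0},
    {"tx": 0,"ty": 0,"tz": -0.022,"ax": 0,"ay": 0,"az": 0},
    {"tx": 0,"ty": 0,"tz": -0.026,"ax": 0,"ay": 0,"az": 0},
    {"tx": 0,"ty": 0,"tz": -0.026,"ax": 0,"ay": 0,"az": 0},
  ],
)

```text
time_s: 3.4
eef_pos: [0.4612, 0.1969, 0.0238]
ee_rot: [-0.033, 3.14, 0.001]
contact_force: [0.3, 0.2, -0.5]
grip_width: 0.0474
gripper_force: 31.0
```

```bash
python3 -c "
from h import *
f=grab_frame('wrist');save('wrist2',f)
P=cloud(f)
cc=f['pixels'].astype(int);m=(cc.min(2)>150);m[:140]=0;m[:,:255]=0;m[:,385:]=0;m[330:]=0
n,l,st,c=cv2.connectedComponentsWithStats(m.astype(np.uint8));i=1+np.argmax(st[1:,4]);Q=P[l==i];print(st[i],Q.mean(0),np.percentile(Q[:,2],[5,50,95]))
A=np.c_[Q[:,:2]-Q[:,:2].mean(0),np.ones(len(Q))];print(np.linalg.lstsq(A,Q[:,2],rcond=None)[0])
to([.58,-.15,.2],91.2)"
```

```text
[ 270  216   95   97 7352] [0.45594846 0.19631242 0.04257716] [0.03734722 0.04268107 0.04381839]
[-0.14322128 -0.00735664  0.04257716]
t [-0.1492 -0.4656 -0.2354] a [0.0001 0.0001 0.    ] at [0.4609 0.1968 0.0235] 3.45
```

View pics/wrist2.png

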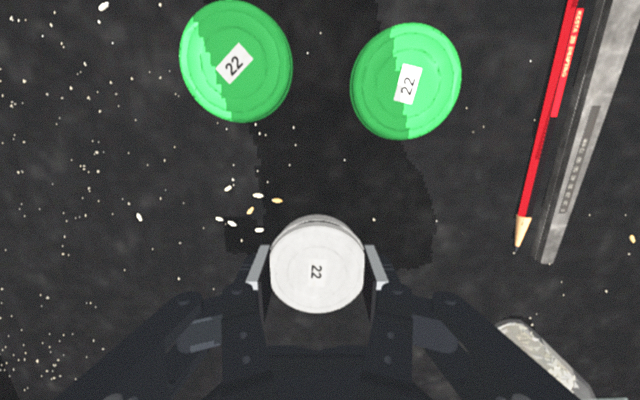

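The dish is held between the pads, its lid at (317,265), lifted about 20 mm and level. Next I'll check the tilt on the lid's inner region and raise it.

Emit:
arm_command(
  plan=[
    {"tx": 0,"ty": 0,"tz": -0.04,"ax": 0,"ay": 0,"az": 0},
    {"tx": 0,"ty": 0,"tz": -0.08,"ax": 0,"ay": 0,"az": 0},
    {"tx": 0,"ty": 0,"tz": -0.12,"ax": 0,"ay": 0,"az": 0},
    {"tx": 0,"ty": 0,"tz": -0.16,"ax": 0,"ay": 0,"az": 0},
    {"tx": 0,"ty": 0,"tz": -0.18,"ax": 0,"ay": 0,"az": 0},
    {"tx": 0,"ty": 0,"tz": -0.18,"ax": 0,"ay": 0,"az": 0},
  ],
)

```text
time_s: 3.95
eef_pos: [0.4627, 0.1977, 0.1615]
ee_rot: [-0.033, 3.135, 0.005]
contact_force: [1.0, 0.9, 0.2]
grip_width: 0.0474
gripper_force: 31.6
```

```bash
python3 -c "
from h import *
f=grab_frame('wrist');P=cloud(f)
Q=P[238:295,288:346].reshape(-1,3);print(Q.mean(0))
A=np.c_[Q[:,:2]-Q[:,:2].mean(0),np.ones(len(Q))];print('slope',np.linalg.lstsq(A,Q[:,2],rcond=None)[0])
g=grab_frame('top');P=cloud(g);im=g['pixels'].astype(int)
# floor front edge / unit front edge along the central column, and lateral edges
for v in range(150,246,2): print(v,P[v,403].round(3),im[v,403],end=' | ')
print()
for u in range(352,456,2): print(u,P[205,u].round(3),end=' | ')
to([.58,-.15,.15],91.2)"
```

```text
[0.45753643 0.19692904 0.18061968]
slope [-0.17883967 -0.0007254   0.18061968]
150 [ 0.685 -0.15   0.084] [205 208 211] | 152 [ 0.678 -0.149  0.089] [206 207 211] | 154 [ 0.674 -0.149  0.084] [206 210 212] | 156 [ 0.669 -0.149  0.085] [203 207 208] | 158 [ 0.664 -0.15   0.082] [204 209 210] | 160 [ 0.658 -0.149  0.086] [203 207 208] | 162 [ 0.652 -0.149  0.086] [205 210 210] | 164 [ 0.648 -0.149  0.084] [203 207 210] | 166 [ 0.643 -0.149  0.082] [205 208 209] | 168 [ 0.638 -0.149  0.082] [202 205 206] | 170 [ 0.634 -0.15   0.078] [111 105  97] | 172 [ 0.641 -0.159  0.025] [204 176 127] | 174 [ 0.636 -0.159  0.024] [207 179 130] | 176 [ 0.629 -0.159  0.029] [255 231 179] | 178 [ 0.624 -0.159  0.028] [255 234 180] | 180 [ 0.619 -0.159  0.027] [255 227 173] | 182 [ 0.613 -0.158  0.03 ] [253 226 172] | 184 [ 0.609 -0.159  0.024] [251 223 171] | 186 [ 0.602 -0.158  0.03 ] [255 227 173] | 188 [ 0.598 -0.159  0.023] [253 225 172] | 190 [ 0.592 -0.158  0.029] [251 223 171] | 192 [ 0.586 -0.158  0.029] [249 221 167] | 194 [ 0.581 -0.158  0.028] [248 219 166] | 196 [ 0.576 -0.158  0.026] [254 
[... 1914 characters left out ...]
.025] | 414 [ 0.552 -0.187  0.027] | 416 [ 0.553 -0.192  0.028] | 418 [ 0.553 -0.198  0.023] | 420 [ 0.554 -0.203  0.023] | 422 [ 0.553 -0.207  0.028] | 424 [ 0.553 -0.213  0.025] | 426 [ 0.553 -0.218  0.03 ] | 428 [ 0.554 -0.224  0.025] | 430 [ 0.553 -0.228  0.028] | 432 [ 0.554 -0.234  0.026] | 434 [ 0.553 -0.239  0.029] | 436 [ 0.553 -0.244  0.03 ] | 438 [ 0.554 -0.25   0.026] | 440 [ 0.551 -0.25   0.045] | 442 [ 0.547 -0.25   0.067] | 444 [ 0.559 -0.273 -0.001] | 446 [ 0.56  -0.279 -0.004] | 448 [ 0.559 -0.283  0.002] | 450 [ 0.559 -0.288  0.002] | 452 [ 0.56  -0.294 -0.   ] | 454 [ 0.559 -0.299  0.002] | t [-0.1495 -0.4655  0.0107] a [0.0001 0.0001 0.    ] at [0.4605 0.1967 0.1581] 4.05
```

Emit:
arm_command(
  plan=[
    {"tx": -0.007,"ty": -0.02,"tz": 0,"ax": 0,"ay": 0,"az": 0},
    {"tx": -0.018,"ty": -0.055,"tz": 0,"ax": 0,"ay": 0,"az": 0},
    {"tx": -0.032,"ty": -0.1,"tz": 0,"ax": 0,"ay": 0,"az": 0},
    {"tx": -0.046,"ty": -0.145,"tz": 0,"ax": 0,"ay": 0,"az": 0},
    {"tx": -0.06,"ty": -0.19,"tz": 0,"ax": 0,"ay": 0,"az": 0},
    {"tx": -0.075,"ty": -0.235,"tz": 0,"ax": 0,"ay": 0,"az": 0},
    {"tx": -0.09,"ty": -0.28,"tz": 0,"ax": 0,"ay": 0,"az": 0},
    {"tx": -0.104,"ty": -0.325,"tz": 0,"ax": 0,"ay": 0,"az": 0},
  ],
)

```text
time_s: 4.72
eef_pos: [0.5429, -0.0471, 0.156]
ee_rot: [0.033, -3.138, 0.0]
contact_force: [1.0, 0.2, -0.2]
grip_width: 0.0475
gripper_force: 31.6
```

Emit:
arm_command(
  plan=[
    {"tx": -0.014,"ty": -0.045,"tz": 0,"ax": 0,"ay": 0,"az": 0},
    {"tx": -0.026,"ty": -0.085,"tz": 0,"ax": 0,"ay": 0,"az": 0},
    {"tx": -0.034,"ty": -0.115,"tz": 0,"ax": 0,"ay": 0,"az": 0},
    {"tx": -0.039,"ty": -0.132,"tz": 0,"ax": 0,"ay": 0,"az": 0},
    {"tx": -0.041,"ty": -0.139,"tz": 0,"ax": 0,"ay": 0,"az": 0},
    {"tx": -0.041,"ty": -0.139,"tz": 0,"ax": 0,"ay": 0,"az": 0},
    {"tx": -0.041,"ty": -0.139,"tz": 0,"ax": 0,"ay": 0,"az": 0},
  ],
)

```text
time_s: 5.3
eef_pos: [0.5761, -0.1472, 0.1571]
ee_rot: [0.035, -3.14, -0.002]
contact_force: [-0.8, 0.2, -1.0]
grip_width: 0.0474
gripper_force: 31.6
```

```bash
python3 -c "
from h import *
f=grab_frame('wrist');save('wrist3',f);P=cloud(f)
Q=P[238:295,288:346].reshape(-1,3);print(Q.mean(0))
A=np.c_[Q[:,:2]-Q[:,:2].mean(0),np.ones(len(Q))];print('slope',np.linalg.lstsq(A,Q[:,2],rcond=None)[0])
to([.576,-.15,.030],91.2)"
```

```text
[ 0.57104064 -0.14788972  0.17625618]
slope [-0.25596123 -0.0052787   0.17625618]
t [ 0.0003 -0.0046  0.1698] a [ 0.0002 -0.0002  0.0004] at [ 0.5763 -0.1467  0.1574] 5.35
```

View pics/wrist3.png

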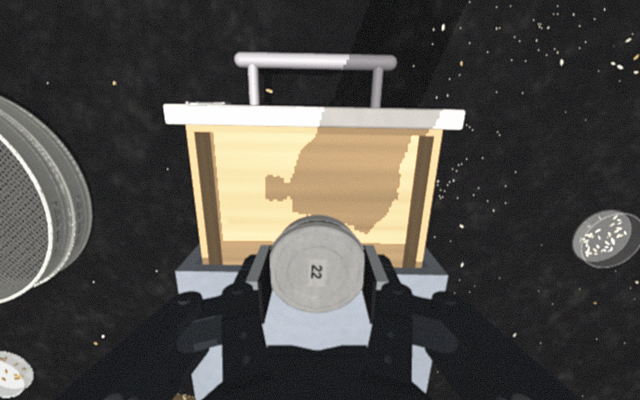

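The wrist view shows the dish lid at (317,265) over the open drawer. The drawer's side walls are at columns 205 and 425, the front panel is at row 115, and the unit edge is near row 270. I'm lowering the dish.

Emit:
arm_command(
  plan=[
    {"tx": 0,"ty": -0.003,"tz": 0.02,"ax": 0,"ay": 0,"az": 0},
    {"tx": 0,"ty": -0.004,"tz": 0.05,"ax": 0,"ay": 0,"az": 0},
    {"tx": 0,"ty": -0.004,"tz": 0.08,"ax": 0,"ay": 0,"az": 0},
    {"tx": 0,"ty": -0.004,"tz": 0.105,"ax": 0,"ay": 0,"az": 0},
    {"tx": 0,"ty": -0.004,"tz": 0.125,"ax": 0,"ay": 0,"az": 0},
    {"tx": 0,"ty": -0.004,"tz": 0.14,"ax": 0,"ay": 0,"az": 0},
    {"tx": 0,"ty": -0.004,"tz": 0.147,"ax": 0,"ay": 0,"az": 0},
    {"tx": 0,"ty": -0.004,"tz": 0.147,"ax": 0,"ay": 0,"az": 0},
  ],
)

```text
time_s: 6.02
eef_pos: [0.5761, -0.1507, 0.0468]
ee_rot: [0.035, -3.139, -0.001]
contact_force: [0.1, 0.2, -1.7]
grip_width: 0.0474
gripper_force: 31.5
```

```bash
python3 -c "
from h import *
f=grab_frame('wrist');K=f['intrinsics'];T=f['extrinsics']
v,u=np.mgrid[240:293,290:344];z=f['z_map'][240:293,290:344]
# plane: 1/z = linear in normalised pixel coords (unbiased by noise)
X=np.c_[((u-K[0,2])/K[0,0]).ravel(),(-(v-K[1,2])/K[1,1]).ravel(),-np.ones(u.size)]
n=np.linalg.lstsq(X,1/z.ravel(),rcond=None)[0];n=T[:3,:3]@n;print('lid normal',n/np.linalg.norm(n))
print(sense()['contact_force'])
to([.576,-.15,.030],91.2)"
```

```text
lid normal [nan nan nan]
[0.00754944 0.20839022 0.53597955]
t [0.001  0.0016 0.0236] a [ 0.0001 -0.0001  0.0002] at [ 0.5767 -0.1512  0.0477] 6.0667<string>:7: RuntimeWarning: divide by zero encountered in divide
```

```bash
python3 -c "
from h import *
f=grab_frame('wrist');K=f['intrinsics'];T=f['extrinsics']
v,u=np.mgrid[240:293,290:344];z=f['z_map'][240:293,290:344];k=z.ravel()>0
X=np.c_[((u-K[0,2])/K[0,0]).ravel(),(-(v-K[1,2])/K[1,1]).ravel(),-np.ones(u.size)][k]
n=np.linalg.lstsq(X,1/z.ravel()[k],rcond=None)[0];n=T[:3,:3]@n;print('lid normal',n/np.linalg.norm(n))
to([.576,-.15,.030],91.2)"
```

```text
lid normal [-0.0170003  -0.00165753 -0.99985411]
t [0.0017 0.0021 0.0245] a [-0.      0.0002  0.0001] at [ 0.5773 -0.1516  0.0484] 6.1167
```

Emit:
arm_command(
  plan=[
    {"tx": 0,"ty": 0.001,"tz": 0.004,"ax": 0,"ay": 0,"az": 0},
    {"tx": 0,"ty": 0.001,"tz": 0.008,"ax": 0,"ay": 0,"az": 0},
    {"tx": 0,"ty": 0.001,"tz": 0.012,"ax": 0,"ay": 0,"az": 0},
    {"tx": 0,"ty": 0.001,"tz": 0.016,"ax": 0,"ay": 0,"az": 0},
    {"tx": 0,"ty": 0.001,"tz": 0.019,"ax": 0,"ay": 0,"az": 0},
    {"tx": 0,"ty": 0.001,"tz": 0.019,"ax": 0,"ay": 0,"az": 0},
  ],
)

```text
time_s: 6.62
eef_pos: [0.5763, -0.1511, 0.0329]
ee_rot: [0.033, -3.14, -0.0]
contact_force: [-0.9, -0.8, -1.1]
grip_width: 0.0473
gripper_force: 31.6
```

Emit:
arm_command(
  plan=[
    {"tx": 0,"ty": 0,"tz": 0.002,"ax": 0,"ay": 0,"az": 0},
    {"tx": 0,"ty": 0,"tz": 0.003,"ax": 0,"ay": 0,"az": 0},
    {"tx": 0,"ty": 0,"tz": 0.004,"ax": 0,"ay": 0,"az": 0},
    {"tx": 0,"ty": 0,"tz": 0.004,"ax": 0,"ay": 0,"az": 0},
  ],
)

```text
time_s: 6.95
eef_pos: [0.5769, -0.1513, 0.0307]
ee_rot: [-0.033, 3.141, -0.0]
contact_force: [-0.3, -0.4, 0.2]
grip_width: 0.0474
gripper_force: 31.6
```

```bash
python3 -c "
from h import *
s=sense();print(s['contact_force'],s['eef_pos'])"
```

```text
[-0.34090752 -0.36822301  0.17200411] [ 0.57690296 -0.15127927  0.03070161]
```

Lowering by about 1 mm more until there is contact, then releasing partway.

Emit:
arm_command(
  plan=[
    {"tx": 0,"ty": 0,"tz": 0.001,"ax": 0,"ay": 0,"az": 0},
    {"tx": 0,"ty": 0,"tz": 0.002,"ax": 0,"ay": 0,"az": 0},
    {"tx": 0,"ty": 0,"tz": 0.002,"ax": 0,"ay": 0,"az": 0},
    {"tx": 0,"ty": 0,"tz": 0.002,"ax": 0,"ay": 0,"az": 0},
  ],
)

```text
time_s: 7.28
eef_pos: [0.5784, -0.1513, 0.0306]
ee_rot: [-0.033, 3.138, -0.0]
contact_force: [-0.3, 0.3, 7.9]
grip_width: 0.047
gripper_force: 32.2
```

Emit:
arm_command(
  plan=[
    {"tx": 0,"ty": 0,"tz": 0,"ax": 0,"ay": 0,"az": 0},
    {"tx": 0,"ty": 0,"tz": 0,"ax": 0,"ay": 0,"az": 0},
    {"tx": 0,"ty": 0,"tz": 0,"ax": 0,"ay": 0,"az": 0},
    {"tx": 0,"ty": 0,"tz": 0,"ax": 0,"ay": 0,"az": 0},
    {"tx": 0,"ty": 0,"tz": 0,"ax": 0,"ay": 0,"az": 0},
    {"tx": 0,"ty": 0,"tz": 0,"ax": 0,"ay": 0,"az": 0},
    {"tx": 0,"ty": 0,"tz": 0,"ax": 0,"ay": 0,"az": 0},
    {"tx": 0,"ty": 0,"tz": 0,"ax": 0,"ay": 0,"az": 0},
  ],
  hand=-1,
)

```text
time_s: 7.95
eef_pos: [0.5767, -0.1512, 0.0289]
ee_rot: [0.033, -3.141, -0.0]
contact_force: [0.7, -0.0, 0.3]
grip_width: 0.0855
gripper_force: 0.0
```

Emit:
arm_command(
  plan=[
    {"tx": 0,"ty": 0,"tz": -0.01,"ax": 0,"ay": 0,"az": 0},
    {"tx": 0,"ty": 0,"tz": -0.03,"ax": 0,"ay": 0,"az": 0},
    {"tx": 0,"ty": 0,"tz": -0.06,"ax": 0,"ay": 0,"az": 0},
    {"tx": 0,"ty": 0,"tz": -0.09,"ax": 0,"ay": 0,"az": 0},
    {"tx": 0,"ty": 0,"tz": -0.12,"ax": 0,"ay": 0,"az": 0},
    {"tx": 0,"ty": 0,"tz": -0.16,"ax": 0,"ay": 0,"az": 0},
    {"tx": 0,"ty": 0,"tz": -0.16,"ax": 0,"ay": 0,"az": 0},
  ],
)

```text
time_s: 8.53
eef_pos: [0.5802, -0.1523, 0.1553]
ee_rot: [-0.032, 3.131, -0.003]
contact_force: [1.1, 0.4, 0.6]
grip_width: 0.0855
gripper_force: 0.0
```

```bash
python3 -c "
from h import *
f=grab_frame('wrist');save('wrist4',f)
to([.415,-.155,.15],91.2)"
```

```text
t [0.2187 0.0004 0.0023] a [-0.0002  0.0011  0.    ] at [ 0.579  -0.1518  0.1529] 8.5833
```

View pics/wrist4.png

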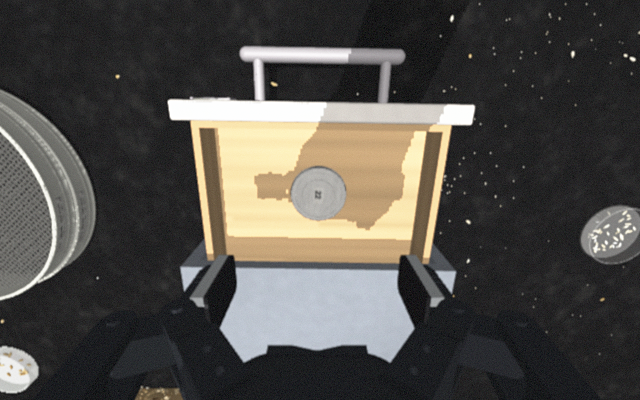

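The dish stands upright and alone in the drawer, lid at (318,193), clear of the walls. Next I retreat in front of the handle with the fingers shut.

Emit:
arm_command(
  plan=[
    {"tx": 0.218,"ty": 0,"tz": 0,"ax": 0,"ay": 0,"az": 0},
    {"tx": 0.218,"ty": 0,"tz": 0,"ax": 0,"ay": 0,"az": 0},
    {"tx": 0.218,"ty": 0,"tz": 0,"ax": 0,"ay": 0,"az": 0},
    {"tx": 0.218,"ty": 0,"tz": 0,"ax": 0,"ay": 0,"az": 0},
    {"tx": 0.218,"ty": 0,"tz": 0,"ax": 0,"ay": 0,"az": 0},
    {"tx": 0.218,"ty": 0,"tz": 0,"ax": 0,"ay": 0,"az": 0},
    {"tx": 0.218,"ty": 0,"tz": 0,"ax": 0,"ay": 0,"az": 0},
    {"tx": 0.218,"ty": 0,"tz": 0,"ax": 0,"ay": 0,"az": 0},
  ],
  hand=1,
)

```text
time_s: 9.25
eef_pos: [0.4146, -0.1547, 0.1491]
ee_rot: [-0.034, 3.14, -0.001]
contact_force: [0.2, -0.1, 0.1]
grip_width: -0.0002
gripper_force: 0.0
```

```bash
python3 -c "
from h import *
to([.415,-.155,.038],91.2)"
```

```text
t [-0.0004 -0.0004  0.1481] a [-0.0001  0.0002  0.0001] at [ 0.4146 -0.1547  0.1491] 9.25
```

Emit:
arm_command(
  plan=[
    {"tx": 0,"ty": 0,"tz": 0.04,"ax": 0,"ay": 0,"az": 0},
    {"tx": 0,"ty": 0,"tz": 0.08,"ax": 0,"ay": 0,"az": 0},
    {"tx": 0,"ty": 0,"tz": 0.12,"ax": 0,"ay": 0,"az": 0},
    {"tx": 0,"ty": 0,"tz": 0.14,"ax": 0,"ay": 0,"az": 0},
    {"tx": 0,"ty": 0,"tz": 0.148,"ax": 0,"ay": 0,"az": 0},
    {"tx": 0,"ty": 0,"tz": 0.148,"ax": 0,"ay": 0,"az": 0},
  ],
)

```text
time_s: 9.75
eef_pos: [0.4131, -0.1544, 0.0365]
ee_rot: [0.034, -3.139, -0.001]
contact_force: [0.2, 0.1, 0.3]
grip_width: 0.0
gripper_force: 0.0
```

Emit:
arm_command(
  plan=[
    {"tx": -0.01,"ty": 0,"tz": 0,"ax": 0,"ay": 0,"az": 0},
    {"tx": -0.02,"ty": 0,"tz": 0,"ax": 0,"ay": 0,"az": 0},
    {"tx": -0.03,"ty": 0,"tz": 0,"ax": 0,"ay": 0,"az": 0},
    {"tx": -0.04,"ty": 0,"tz": 0,"ax": 0,"ay": 0,"az": 0},
    {"tx": -0.05,"ty": 0,"tz": 0,"ax": 0,"ay": 0,"az": 0},
    {"tx": -0.06,"ty": 0,"tz": 0,"ax": 0,"ay": 0,"az": 0},
    {"tx": -0.07,"ty": 0,"tz": 0,"ax": 0,"ay": 0,"az": 0},
    {"tx": -0.08,"ty": 0,"tz": 0,"ax": 0,"ay": 0,"az": 0},
  ],
)

```text
time_s: 10.42
eef_pos: [0.4739, -0.1534, 0.0381]
ee_rot: [0.033, -3.141, 0.0]
contact_force: [-1.2, -1.1, 1.0]
grip_width: -0.0002
gripper_force: 0.7
```

Emit:
arm_command(
  plan=[
    {"tx": -0.01,"ty": 0,"tz": 0,"ax": 0,"ay": 0,"az": 0},
    {"tx": -0.02,"ty": 0,"tz": 0,"ax": 0,"ay": 0,"az": 0},
    {"tx": -0.03,"ty": 0,"tz": 0,"ax": 0,"ay": 0,"az": 0},
    {"tx": -0.04,"ty": 0,"tz": 0,"ax": 0,"ay": 0,"az": 0},
    {"tx": -0.05,"ty": 0,"tz": 0,"ax": 0,"ay": 0,"az": 0},
    {"tx": -0.06,"ty": 0,"tz": 0,"ax": 0,"ay": 0,"az": 0},
    {"tx": -0.07,"ty": 0,"tz": 0,"ax": 0,"ay": 0,"az": 0},
    {"tx": -0.08,"ty": 0,"tz": 0,"ax": 0,"ay": 0,"az": 0},
  ],
)

```text
time_s: 11.08
eef_pos: [0.5339, -0.1522, 0.0379]
ee_rot: [0.033, -3.141, 0.0]
contact_force: [-1.4, -1.2, 0.5]
grip_width: 0.0001
gripper_force: 0.7
```

```bash
python3 -c "
from h import *
f=grab_frame('top');P=cloud(f);im=f['pixels'];cv2.imwrite('pics/top2.png',cv2.resize(im[70:270,320:480,::-1],None,fx=3,fy=3))
for v in range(164,206,2): print(v,P[v,370].round(3),P[v,436].round(3))"
```

```text
164 [ 0.646 -0.065  0.084] [ 0.649 -0.233  0.087]
166 [ 0.641 -0.065  0.081] [ 0.644 -0.233  0.085]
168 [ 0.635 -0.065  0.083] [ 0.565 -0.161  0.374]
170 [ 0.645 -0.072  0.025] [ 0.559 -0.16   0.381]
172 [ 0.64  -0.072  0.024] [ 0.554 -0.159  0.385]
174 [ 0.634 -0.072  0.026] [ 0.543 -0.152  0.412]
176 [ 0.629 -0.072  0.023] [ 0.538 -0.15   0.42 ]
178 [ 0.623 -0.072  0.024] [ 0.531 -0.147  0.431]
180 [ 0.618 -0.072  0.024] [ 0.526 -0.144  0.44 ]
182 [ 0.604 -0.067  0.063] [ 0.52  -0.142  0.448]
184 [ 0.596 -0.066  0.073] [ 0.514 -0.14   0.457]
186 [ 0.59  -0.066  0.078] [ 0.509 -0.138  0.467]
188 [ 0.587 -0.067  0.067] [ 0.503 -0.135  0.478]
190 [ 0.587 -0.07   0.042] [ 0.499 -0.134  0.481]
192 [ 0.587 -0.073  0.017] [ 0.493 -0.131  0.493]
194 [ 0.584 -0.074  0.001] [ 0.488 -0.13   0.498]
196 [ 0.58  -0.075 -0.002] [ 0.483 -0.127  0.506]
198 [ 0.574 -0.075 -0.002] [ 0.478 -0.126  0.514]
200 [ 0.569 -0.075 -0.004] [ 0.474 -0.124  0.519]
202 [ 0.563 -0.074  0.001] [ 0.469 -0.122  0.528]
204 [0.323 0.071 1.316] [ 0.464 -0.12   0.536]
```

View pics/top2.png

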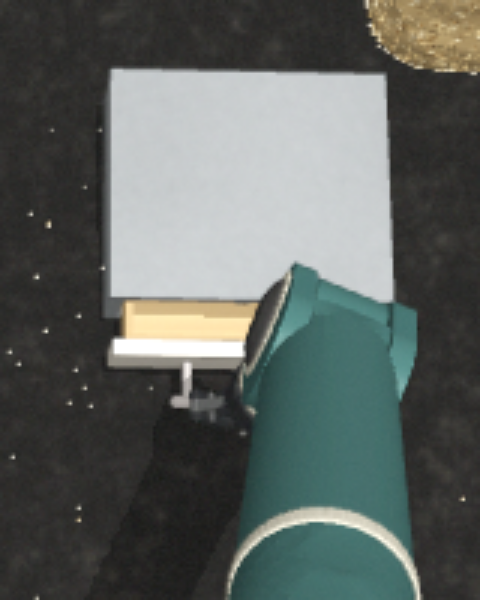

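The top crop shows the drawer mostly in, with panel top at row 348 and unit edge at row 298, so about 30–45 mm remain.

Emit:
arm_command(
  plan=[
    {"tx": -0.006,"ty": 0,"tz": 0,"ax": 0,"ay": 0,"az": 0},
    {"tx": -0.012,"ty": 0,"tz": 0,"ax": 0,"ay": 0,"az": 0},
    {"tx": -0.018,"ty": 0,"tz": 0,"ax": 0,"ay": 0,"az": 0},
    {"tx": -0.023,"ty": 0,"tz": 0,"ax": 0,"ay": 0,"az": 0},
    {"tx": -0.028,"ty": 0,"tz": 0,"ax": 0,"ay": 0,"az": 0},
    {"tx": -0.032,"ty": 0,"tz": 0,"ax": 0,"ay": 0,"az": 0},
    {"tx": -0.034,"ty": 0,"tz": 0,"ax": 0,"ay": 0,"az": 0},
  ],
)

```text
time_s: 11.72
eef_pos: [0.5592, -0.1516, 0.038]
ee_rot: [-0.033, 3.141, -0.0]
contact_force: [-1.5, 0.3, 0.0]
grip_width: -0.0001
gripper_force: 0.6
```

Emit:
arm_command(
  plan=[
    {"tx": -0.002,"ty": 0,"tz": 0,"ax": 0,"ay": 0,"az": 0},
    {"tx": -0.004,"ty": 0,"tz": 0,"ax": 0,"ay": 0,"az": 0},
    {"tx": -0.005,"ty": 0,"tz": 0,"ax": 0,"ay": 0,"az": 0},
    {"tx": -0.005,"ty": 0,"tz": 0,"ax": 0,"ay": 0,"az": 0},
  ],
)

```text
time_s: 12.05
eef_pos: [0.5627, -0.1515, 0.038]
ee_rot: [-0.033, 3.141, -0.0]
contact_force: [0.3, 0.8, -0.1]
grip_width: 0.0
gripper_force: 0.2
```

Emit:
arm_command(
  plan=[
    {"tx": -0.002,"ty": 0,"tz": 0,"ax": 0,"ay": 0,"az": 0},
    {"tx": -0.004,"ty": 0,"tz": 0,"ax": 0,"ay": 0,"az": 0},
    {"tx": -0.005,"ty": 0,"tz": 0,"ax": 0,"ay": 0,"az": 0},
    {"tx": -0.005,"ty": 0,"tz": 0,"ax": 0,"ay": 0,"az": 0},
  ],
)

```text
time_s: 12.38
eef_pos: [0.5665, -0.1514, 0.038]
ee_rot: [-0.033, 3.141, -0.0]
contact_force: [-1.0, -0.5, 0.8]
grip_width: 0.0
gripper_force: 0.2
```

Emit:
arm_command(
  plan=[
    {"tx": -0.002,"ty": 0,"tz": 0,"ax": 0,"ay": 0,"az": 0},
    {"tx": -0.004,"ty": 0,"tz": 0,"ax": 0,"ay": 0,"az": 0},
    {"tx": -0.005,"ty": 0,"tz": 0,"ax": 0,"ay": 0,"az": 0},
    {"tx": -0.005,"ty": 0,"tz": 0,"ax": 0,"ay": 0,"az": 0},
  ],
)

```text
time_s: 12.72
eef_pos: [0.567, -0.1514, 0.0376]
ee_rot: [0.032, -3.135, -0.002]
contact_force: [-8.1, 0.3, 6.2]
grip_width: -0.0001
gripper_force: 4.2
```

```bash
python3 -c "
from h import *
f=grab_frame('top');P=cloud(f)
for v in range(164,194,2): print(v,P[v,370].round(3))
print(sense()['contact_force'])"
```

```text
164 [ 0.646 -0.065  0.083]
166 [ 0.64  -0.065  0.086]
168 [ 0.635 -0.065  0.086]
170 [ 0.635 -0.067  0.063]
172 [ 0.628 -0.066  0.071]
174 [ 0.623 -0.067  0.071]
176 [ 0.618 -0.067  0.067]
178 [ 0.619 -0.07   0.04 ]
180 [ 0.623 -0.074  0.002]
182 [ 0.617 -0.074  0.002]
184 [ 0.612 -0.075 -0.001]
186 [ 0.607 -0.075 -0.001]
188 [ 0.6   -0.074  0.003]
190 [ 0.596 -0.074 -0.   ]
192 [ 0.59  -0.074 -0.   ]
[-8.62479279  0.05235615  5.27134436]
```

The force rose at the firm stop, so I'm backing straight away and checking.

Emit:
arm_command(
  plan=[
    {"tx": 0.006,"ty": 0,"tz": 0,"ax": 0,"ay": 0,"az": 0},
    {"tx": 0.02,"ty": 0,"tz": 0,"ax": 0,"ay": 0,"az": 0},
    {"tx": 0.05,"ty": 0,"tz": 0,"ax": 0,"ay": 0,"az": 0},
    {"tx": 0.1,"ty": 0,"tz": 0,"ax": 0,"ay": 0,"az": 0},
    {"tx": 0.14,"ty": 0,"tz": -0.03,"ax": 0,"ay": 0,"az": 0},
    {"tx": 0.16,"ty": 0,"tz": -0.08,"ax": 0,"ay": 0,"az": 0},
    {"tx": 0.16,"ty": 0,"tz": -0.13,"ax": 0,"ay": 0,"az": 0},
    {"tx": 0.16,"ty": 0,"tz": -0.15,"ax": 0,"ay": 0,"az": 0},
  ],
)

```text
time_s: 13.43
eef_pos: [0.4516, -0.1547, 0.1548]
ee_rot: [-0.031, 3.134, -0.002]
contact_force: [0.6, 0.6, -0.1]
grip_width: -0.0001
gripper_force: 0.0
```

Emit:
arm_command(
  plan=[
    {"tx": 0,"ty": 0,"tz": 0,"ax": 0,"ay": 0,"az": 0},
    {"tx": 0,"ty": 0,"tz": 0,"ax": 0,"ay": 0,"az": 0},
    {"tx": 0,"ty": 0,"tz": 0,"ax": 0,"ay": 0,"az": 0},
    {"tx": 0,"ty": 0,"tz": 0,"ax": 0,"ay": 0,"az": 0},
  ],
)

```text
time_s: 13.77
eef_pos: [0.4493, -0.1535, 0.1492]
ee_rot: [0.033, -3.139, -0.001]
contact_force: [-0.5, -0.2, -0.7]
grip_width: 0.0
gripper_force: 0.0
```

```bash
python3 -c "
from h import *
save('scene2',grab_frame('scene'))"
```

```text
(no output)
```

View pics/scene2.png

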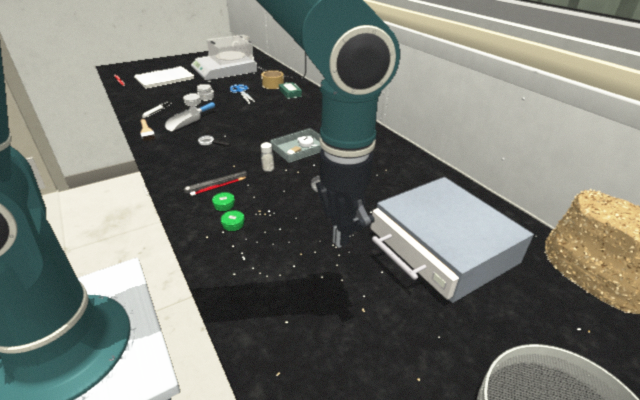

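The scene view shows the drawer flush with the unit around (415,250), the vial at (267,157) and the green tins undisturbed. The gripper is clear at (337,240).

```bash
python3 -c "
from h import *
print(order.finish_job())"
```

```text
the job is handed in; nothing more can be done
None
```

The moisture dish was set down upright on the drawer floor, the drawer was pushed shut to its stop, and the job was handed in at about 14 s; no verdict came back.

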